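Pass the long perch through the cage's roof hatch and hold it in place for fitting

TASK

Help me fit the long perch in the bird cage: take it (not the short one) from the divided tray, tilt it, and pass it bolt end first down through the open hatch in the cage roof, which is too short for it to go through flat, then level it out a few centimetres below the roof, wholly inside and along the length of the cage, its bolt pointing at the end wall nearest the robot with the tip about 2 cm short of the bars. Finish while still holding it there, level, still and touching nothing of the cage, so that I can draw it to the bars and put the nut on from outside. Be gentle with the wire cage, and leave the short perch and the other things on the table where they are.

Things in the scene. Friction and masses are not known exactly. Their poses are not given: they have to be found in the camera images.
- perch: long perch: brown wooden bar 210 x 18 x 18 mm, rounded edges, ~90 g; on one end a steel washer (16 mm across, 4 thick) and a bolt (6 thick, 21 long): 235 mm in all. Lies loose on the floor of one of the tray's two long compartments, bolt end towards the robot. Origin: centre of the bar's underside, x along the bar away from the bolt, z up as it lies (bar axis 9 mm above)
- perch_bolt (a point): tip of the long perch's bolt, on the bar's axis, 130 mm from the bar's middle in the perch's -x direction
- perch_tail (a point): centre of the long perch's plain wooden end face, on the bar's axis, 105 mm from the bar's middle in +x
- short_perch: short perch, leave alone: same make and section, bar 130 mm long plus 25 mm of washer and bolt. Lies in the tray's other long compartment (which is which varies). Origin: centre of its underside, x along it away from the bolt
- tray: divided grey plastic tray, fixed, 320 (x) x 245 (y) x 28 mm high, floor and walls 5 mm thick. Two long compartments along x, each 310 x 90 mm inside, middles at y = -72.5 and +22.5 mm; at +y a row of small compartments with wing nuts, washers, bell and ball. Origin: centre of the underside, z up
- cage: bird cage, fixed: blue base 412 x 272 mm, 50 high; white wire walls and flat wire roof 400 (x) x 260 (y) mm, roof wires' top 212 mm above the table. Treat walls and roof as solid, 4 mm thick. Long axis x points away from the robot. Empty inside down to its floor (5 mm) but for a thin low perch and two food cups, all beyond x = +120 mm. Origin: centre of underside, z up
- cage_hatch (a point): centre of the open roof hatch, in the roof's plane (210 mm above the table), axes as the cage's. Opening 190 mm along x, 130 along y. From here the inside of the near end wall is at x = -153 mm, of the far one at +243, of the side walls at y = -143 and +113. The hatch door lies folded back flat on the roof on the -y side, its top 7 mm above the roof's plane, overhanging the cage's side by 54 mm
- cage_near_end (a point): inside face of the cage's end wall nearest the robot, level with the middle of the hatch in y and 45 mm below the roof; axes as the cage's (x points into the cage)
- cup: white plastic drinking cup with lid and red straw, 86 mm across, 121 mm high without straw (172 mm with it); leave alone. Origin: centre of its underside
- decanter: square glass decanter, 95 x 95 mm, 207 mm high with its round stopper; leave alone. Origin: centre of its underside
- seed_jar: round glass jar with a green cap, 90 mm across, 150 mm high; leave alone. Origin: centre of its underside
- remote: black remote control, 170 x 46 x 18 mm, lying flat; leave alone. Origin: centre of its underside
- candle: amber glass candle jar, 72 mm across, 80 mm high; leave alone. Origin: centre of its underside

How it is judged:
By the outcome, as a careful person would: the job done as asked, in the order asked, and still so for the second after the job is handed in, while the arm keeps its last pose, push and grip.
It also fails if it takes over 51 s, if anything falls off the work surface, if the arm or the gripper's body presses on something with over 40 N, if the wrist force passes 120 N, or if a joint passes its speed limit or range.

ROBOT

A 6-joint arm with a two-finger parallel gripper is mounted at the origin on the work surface. World frame = base frame: x ahead of the robot, y to its left, z up, the work surface at z = 0. Lengths are in m, angles in rad, forces in N, time in s.
With the tool pointing down it reaches from about 0.425 to 0.95 m from the base axis. Payload 14.7 kg.
Tool frame: the origin (TCP) lies on the centre line of the jaws, within the pads' length; the fingertips stand 14 mm ahead of it and the grasp point (between the pads) lies 5 mm behind it; z points along the fingers, y is the line along which they close (so a half turn about z gives the same grasp; the last joint's range is limited). The gripper opens to 85 mm and grips with 20 to 120 N. Pads are 22 mm wide; open, the fingers measure 114 mm over their backs; the gripper's body (76 mm by 85 mm) begins 54 mm behind the grasp point. The pads swing forward as they close: fully open they stand 13 mm farther back than shut.
Start: joints at [-1.377, 0.48, 1.596, -0, 1.065, -0.047], TCP at [0.155, -0.631, 0.245] pointing down, gripper open.
Joint ranges: [-2.75, 2.75], [-0.82, 2.05], [0.23, 2.67], [-1.56, 4.7], [0.09, 2.69], [-2.92, 2.92]. Speed limits (rad/s): [1.89, 1.89, 2.39, 3.01, 3.01, 3.01].

INTERFACE

Orientations are given as a unit quaternion [x, y, z, w].
In Python, from plant import sensors, optics, workorder, models gives the robot as it stands.
- The arm moves only by the tool step_arm, never from a script. Its argument "series" is a list of rows, each a list of 3 entries, a list of its own where there are three numbers: the shift along the tool's x, y, z in units of 2.5 cm (1.0 is 2.5 cm), then the turn, a rotation vector about the tool's x, y, z in units of 0.12 rad (1.0 is 0.12 rad), then the closure, from -1 (fully open) to 1 (shut). In form: [[[dx, dy, dz], [wx, wy, wz], claw], ...]. A call has 1 to 12 rows; each row shifts and turns the commanded pose from where the row before left it, along the tool's axes as they then stand; what a row does not reach is not made up. A row lasts 1/10 s, in which the tool goes at most 50 mm and 8.59 degrees, less where a joint would pass 70% of its speed; a pose out of reach is approached as far as the arm can. A call with a number of a shift or a turn outside -1 to 1 is refused whole. A call with a gripper value outside its range is refused whole. The fingers move at their own pace and stop on an object; "newtons" is the grip in N (left out, the last holds). Time passes only in rows, so rows that do not move let the fingers close. It gives the time, the measured TCP pose, the force, the opening and the grip force at its end, in the units of the state.
- sensors.observe(): the state, without advancing time (a new reading comes with each control period).
- optics.grab_frame(name): name is "scene" or "top" or "wrist"; returns (picture, depth): 384x512x3 uint8, blue, green, red; 384x512 float32, m along the optical axis (not along the pixel's ray), 0 where there is no reading.
- optics.get_calibration(name): a dict with "fx", "fy", "cx", "cy" (pixels), "dist_coeffs" ([k1, k2, p1, p2, k3] as OpenCV has them; the pictures are not rectified), "cam_to_world" (4x4, takes a point from camera to world coordinates). Camera axes: x right, y down, z forward; pixel columns grow to the right and rows downward; lengths in m; the calibration is good to about 2 mm. A picture is of the moment at which its call begins: read the wrist's pose just before it. get_calibration takes no time and is no camera call; for the wrist camera it gives the pose at the moment of the call.
- workorder.finish_job(): hands the job in; it is judged then, once.
Trained networks look in the newest picture that a camera, given by its name, has taken for a name from the list of things; names that differ only in an ending like _2 or _b are one class to them, and where a whole thing is asked for, a point or a joint stands for the part that bears it (a point fixed in the world has none). Each returns a list of dicts, best first, with "score" (0 to 1); they miss things now and then, are a little off and sometimes report something else, mostly with a low value. They report only what shows in the picture. A call takes as long as a camera call.
- models.recognise(query, camera): "centre" ([x, y, z] in m, in world coordinates, good to about 4 mm: the middle of the surface that is visible of it).
- models.pinpoint(query, camera): "centre" ([x, y, z] in m, in world coordinates, good to about 4 mm: a listed point, or the origin of a listed thing).
The state is a dict: "time_s": time; "qpos": joint angles; "qd": joint speeds; "joint_efforts": joint torques, N m; "eef_pos": TCP position; "tcp_rot": TCP orientation; "force": force on the tool from outside, world axes, zero at the start; "ft_torque": the same for the moment, N m; "opening": opening from 0.0 (shut) to 1.0 (fully open); "grasp_force": force on a finger pad.
Only numpy, scipy, OpenCV 4.12 (cv2) and the standard library are available. Lean on these libraries where they do the work, as an engineer would, in place of code of your own. Each camera call takes 0.05 s, during which the arm holds its last target. There are 200 camera calls.

## Working session

There is one attempt and no reset: what is moved stays moved. The work goes in short steps, Python scripts to look and compute and a tool call to move; the robot and the scene stay as the last step left them, time stands still between calls to the robot, and variables do not carry over. Pictures are saved under pics/ and viewed, at most 10 in all, crops included, and the job is handed in when it is done.

Besides the shell and the picture viewer there is one more tool, called after ">>>" by a JSON object that holds its "name" and its "arguments". step_arm: Moves the arm, as the interface text tells. Shifts and turns lie within -1 to 1; 1 stands for 2.5 cm of shift or 0.12 rad of turn. Its arguments: {"type":"object","properties":{"series":{"type":"array","items":{"type":"array"}},"newtons":{"type":"number"}},"required":["series"]}

```bash
mkdir -p pics; ls
cat > first.py <<'E'
from plant import sensors, optics, models
import cv2, numpy as np
s=sensors.observe(); print({k:np.round(v,3).tolist() for k,v in s.items()})
ims=[]
for c in ("top","scene"):
    im,d=optics.grab_frame(c); cv2.imwrite(f"pics/{c}0.png",im); np.save(f"{c}0.npy",d)
    for q in ["perch_bolt","perch_tail","perch","short_perch","tray","cage","cage_hatch","cage_near_end","cup","decanter","seed_jar","remote","candle"]:
        r=models.pinpoint(q,c); print(c,q,[(np.round(x["centre"],3).tolist(),round(x["score"],2)) for x in r[:2]])
    K=optics.get_calibration(c); print(K["fx"],K["cx"],K["cy"],np.round(K["cam_to_world"],3).tolist())
E
python3 first.py
```

```text
pics
{'time_s': 0.0, 'qpos': [-1.377, 0.481, 1.597, -0.0, 1.065, -0.047], 'qd': [0.001, -0.0, 0.001, -0.002, 0.001, 0.001], 'joint_efforts': [0.005, -95.064, -43.019, 0.0, 0.012, 0.0], 'eef_pos': [0.155, -0.631, 0.245], 'tcp_rot': [0.993, 0.12, -0.0, -0.001], 'force': [-0.105, 0.192, -0.164], 'ft_torque': [-0.003, 0.023, 0.026], 'grasp_force': 0.0, 'opening': 1.001}
top perch_bolt [([0.422, 0.198, 0.016], 0.64)]
top perch_tail [([0.612, 0.332, 0.013], 0.63)]
top perch [([0.529, 0.273, 0.007], 0.86)]
top short_perch [([0.487, 0.359, 0.004], 0.47)]
top tray [([0.629, -0.121, 0.001], 0.74), ([0.477, 0.324, 0.0], 0.62)]
top cage [([0.629, -0.121, 0.001], 0.78)]
top cage_hatch [([0.598, -0.088, 0.211], 0.9)]
top cage_near_end [([0.456, -0.019, 0.159], 0.68), ([0.757, 0.151, 0.005], 0.52)]
top cup [([0.432, -0.528, -0.005], 0.61), ([0.614, 0.334, 0.014], 0.27)]
top decanter [([0.594, -0.529, 0.001], 0.61), ([0.458, -0.019, 0.16], 0.35)]
top seed_jar [([0.627, -0.12, -0.001], 0.65), ([0.76, 0.152, 0.004], 0.57)]
top remote [([0.377, 0.557, -0.004], 0.8), ([0.528, 0.274, 0.007], 0.62)]
top c
[... 401 characters left out ...]
ray [([0.478, 0.328, 0.001], 0.88)]
scene cage [([0.633, -0.122, 0.0], 0.85)]
scene cage_hatch [([0.597, -0.087, 0.208], 0.8), ([0.378, 0.56, -0.002], 0.48)]
scene cage_near_end [([0.461, -0.022, 0.167], 0.88), ([0.534, 0.566, 0.0], 0.2)]
scene cup [([0.431, -0.532, 0.0], 0.95)]
scene decanter [([0.596, -0.529, -0.001], 0.89), ([0.487, 0.356, 0.005], 0.23)]
scene seed_jar [([0.758, 0.154, 0.0], 0.59)]
scene remote [([0.378, 0.556, 0.001], 0.64), ([0.635, -0.12, -0.002], 0.55)]
scene candle [([0.534, 0.566, 0.003], 0.54)]
370.7376762669466 252.72489574336768 185.63475416580616 [[0.834, 0.378, -0.403, 1.131], [0.552, -0.548, 0.629, -0.824], [0.017, -0.747, -0.665, 1.046], [0.0, 0.0, 0.0, 1.0]]
```

View pics/top0.png

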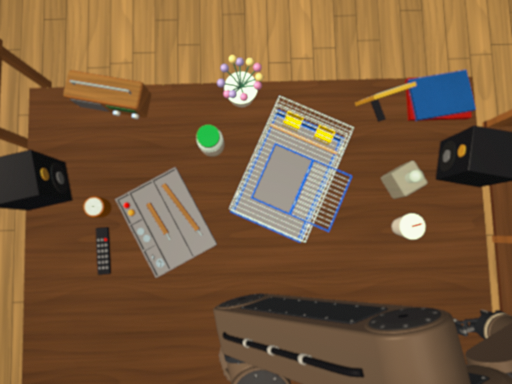

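View pics/scene0.png

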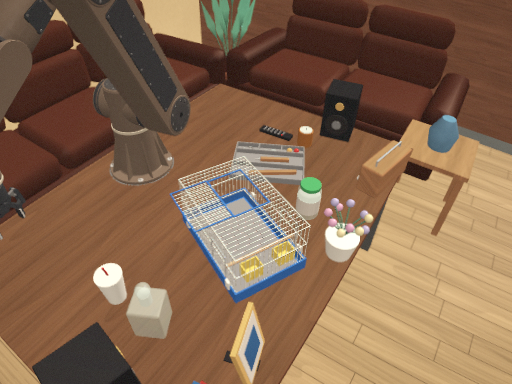

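The top view shows the cage at about (290,170), hatch frame around (280,180), the tray at (165,222), the long perch from (164,184) to (199,233), and the short one at (158,220). The networks agree with this. On the way to the tray I will pause above the hatch for a wrist-camera look.

```bash
cat > h.py <<'E'
import numpy as np, cv2
from scipy.spatial.transform import Rotation as R
from plant import sensors, optics, models
def cur():
    s=sensors.observe(); return np.array(s["eef_pos"]),R.from_quat(s["tcp_rot"])
def down(yaw,tilt=0):  # tool x along yaw, z down; tilt>0 = -x end lower
    return R.from_euler('z',yaw)*R.from_euler('x',np.pi)*R.from_euler('y',tilt)
def segs(wps,start=None,n=None):
    """each wp (pos,Rot[,nmin]) -> N equal rows (constant twist)"""
    p,r=start or cur()
    for w in wps:
        P,Q=np.array(w[0]),w[1]; rel=r.inv()*Q; rv=rel.as_rotvec(); d=r.inv().apply(P-p)
        th=np.linalg.norm(rv)
        N=max(int(np.ceil(max(np.linalg.norm(d)/.0245,th/.118))),w[2] if len(w)>2 else 1)
        # straight-line solve: body step s with sum_k exp(k rv/N) s = d
        A=sum(R.from_rotvec(rv*k/N).as_matrix() for k in range(N)); s=np.linalg.solve(A,d)
        a=np.round(s/.025,3); b=np.round(rv/N/.12,3)
        print(N,"x",a.tolist(),b.tolist())
        for _ in range(N): p=p+r.apply(a*.025); r=r*R.from_rotvec(b*.12)
        print("   end",p.round(4),"err",(p-P).round(4))
    return p,r
def ray(c,uv,z,K=None):
    K=K or optics.get_calibration(c); M=np.array([[K["fx"],0,K["cx"]],[0,K["fy"],K["cy"]],[0,0,1]])
    u=cv2.undistortPoints(np.float64(uv).reshape(-1,1,2),M,np.array(K["dist_coeffs"]))[:,0]
    T=np.array(K["cam_to_world"]); D=np.c_[u,np.ones(len(u))]@T[:3,:3].T; o=T[:3,3]
    return o+D*((z-o[2])/D[:,2])[:,None]
E
python3 - <<'E'
from h import *
p,r=cur(); K=optics.get_calibration("wrist"); T=np.array(K["cam_to_world"])
print("cam in tool",r.inv().apply(T[:3,3]-p).round(3),r.inv().apply(T[:3,:3].T).round(3).tolist(),K["fx"])
segs([([0.33,-0.50,0.42],down(0.24)),([0.52,-0.12,0.45],down(0.0))])
E
```

```text
cam in tool [ 0.073  0.    -0.128] [[-0.001, 1.0, -0.001], [-0.957, -0.001, -0.289], [-0.289, 0.001, 0.957]] 302.7518519575846
12 x [0.671, -0.286, -0.582] [-0.0, -0.0, 0.001]
   end [ 0.3302 -0.5     0.4199] err [ 0.0002  0.     -0.0001]
18 x [0.526, -0.786, -0.067] [-0.0, -0.0, 0.111]
   end [ 0.52   -0.1202  0.4501] err [ 0.     -0.0002  0.0001]
```

>>> {"name": "step_arm", "arguments": {"series": [[[0.67,-0.29,-0.58],[0,0,0],-1],[[0.67,-0.29,-0.58],[0,0,0],-1],[[0.67,-0.29,-0.58],[0,0,0],-1],[[0.67,-0.29,-0.58],[0,0,0],-1],[[0.67,-0.29,-0.58],[0,0,0],-1],[[0.67,-0.29,-0.58],[0,0,0],-1],[[0.67,-0.29,-0.58],[0,0,0],-1],[[0.67,-0.29,-0.58],[0,0,0],-1],[[0.67,-0.29,-0.58],[0,0,0],-1],[[0.67,-0.29,-0.58],[0,0,0],-1],[[0.67,-0.29,-0.58],[0,0,0],-1],[[0.67,-0.29,-0.58],[0,0,0],-1]]}}

```text
time_s: 2.6
eef_pos: [0.3306, -0.4978, 0.4205]
tcp_rot: [0.993, 0.12, -0.0, -0.0]
force: [1.0, 0.4, 0.2]
opening: 0.999
grasp_force: 0.0
```

>>> {"name": "step_arm", "arguments": {"series": [[[0.53,-0.79,-0.07],[0,0,0.11],-1],[[0.53,-0.79,-0.07],[0,0,0.11],-1],[[0.53,-0.79,-0.07],[0,0,0.11],-1],[[0.53,-0.79,-0.07],[0,0,0.11],-1],[[0.53,-0.79,-0.07],[0,0,0.11],-1],[[0.53,-0.79,-0.07],[0,0,0.11],-1],[[0.53,-0.79,-0.07],[0,0,0.11],-1],[[0.53,-0.79,-0.07],[0,0,0.11],-1],[[0.53,-0.79,-0.07],[0,0,0.11],-1]]}}

```text
time_s: 3.5
eef_pos: [0.414, -0.3006, 0.4357]
tcp_rot: [0.998, 0.061, 0.0, 0.0]
force: [0.6, 0.2, -0.7]
opening: 1.003
grasp_force: 0.0
```

>>> {"name": "step_arm", "arguments": {"series": [[[0.53,-0.79,-0.07],[0,0,0.11],-1],[[0.53,-0.79,-0.07],[0,0,0.11],-1],[[0.53,-0.79,-0.07],[0,0,0.11],-1],[[0.53,-0.79,-0.07],[0,0,0.11],-1],[[0.53,-0.79,-0.07],[0,0,0.11],-1],[[0.53,-0.79,-0.07],[0,0,0.11],-1],[[0.53,-0.79,-0.07],[0,0,0.11],-1],[[0.53,-0.79,-0.07],[0,0,0.11],-1],[[0.53,-0.79,-0.07],[0,0,0.11],-1],[[0,0,0],[0,0,0],-1],[[0,0,0],[0,0,0],-1]]}}

```text
time_s: 4.6
eef_pos: [0.52, -0.1159, 0.4511]
tcp_rot: [1.0, 0.002, -0.0, 0.0]
force: [0.8, -0.3, -0.1]
opening: 0.997
grasp_force: 0.0
```

Run:
```python
from h import *
p,r=cur(); print(p.round(4),r.as_euler('zyx').round(3))
K=optics.get_calibration("wrist"); im,d=optics.grab_frame("wrist"); cv2.imwrite("pics/w1.png",im)
for q in ["cage_hatch","cage_near_end","cage"]:
    print(q,[(np.round(x["centre"],4).tolist(),round(x["score"],2)) for x in models.pinpoint(q,"wrist")[:2]])
b=im.astype(int); m=(b[...,0]>b[...,2]+50)
ys,xs=np.nonzero(m); w=ray("wrist",np.c_[xs,ys],.21,K); dz=d[ys,xs]
T=np.array(K["cam_to_world"])
# depth consistent with roof plane
zc=(w-T[:3,3])@T[:3,2]; k=abs(zc-dz)<.012
np.save("roofblue.npy",w[k]); print(k.sum(),len(k))
# view projection overlay: world map of blue pts
c=np.array([.5975,-.0875]); y=-.449
for y in np.arange(-.52,-.38,.01):
    q=(w[k][:,:2]-c)@np.array([[np.cos(y),-np.sin(y)],[np.sin(y),np.cos(y)]])
    h=np.histogram(q[:,0],60,(-.15,.15))[0]; g=np.histogram(q[:,1],60,(-.15,.15))[0]
    print(round(y,3),(h**2).sum(),(g**2).sum())
```

```text
[ 0.52   -0.1159  0.4511] [-0.005 -0.     3.141]
cage_hatch [([0.5972, -0.0856, 0.2121], 0.58)]
cage_near_end [([0.4574, -0.0219, 0.1623], 0.61), ([0.5936, -0.5313, 0.0004], 0.18)]
cage [([0.6385, -0.1208, -0.0034], 0.92), ([0.4877, 0.3562, 0.0014], 0.3)]
4538 6937
-0.52 704603 726218
-0.51 754545 783091
-0.5 811573 853180
-0.49 892607 932257
-0.48 997279 1003512
-0.47 1125539 1052177
-0.46 1232967 1072471
-0.45 1352733 1061383
-0.44 1308529 1079378
-0.43 1232395 1079441
-0.42 1170191 1059730
-0.41 1096473 1019036
-0.4 993723 953702
-0.39 900745 885837
-0.38 821171 818212
```

View pics/w1.png

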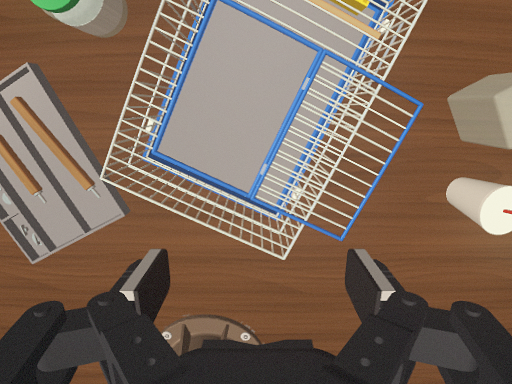

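The wrist view shows the open hatch with its near edge from about (155,152) to (252,194) and its door side up to (321,50). The near end wall runs from (103,180) to (285,257). The long perch goes from (15,98) to its bolt tip at (99,193).

Run:
```python
from h import *
w=np.load("roofblue.npy")[:,:2]; c=np.array([.5975,-.0875]); y=-.445
M=np.array([[np.cos(y),-np.sin(y)],[np.sin(y),np.cos(y)]]); q=(w-c)@M
for a in (0,1):
    k=(abs(q[:,1-a])<.05); h,e=np.histogram(q[k,a],np.arange(-.2,.2,.004)); print([(round(e[i]*1000+2),int(v)) for i,v in enumerate(h) if v>25])
im=cv2.imread("pics/w1.png"); K=optics.get_calibration("wrist")
pts=ray("wrist",[[155,152],[252,194],[321,50],[103,180],[285,257]],.21,K)[:,:2]; print(((pts-c)@M).round(4).tolist())
hsv=cv2.cvtColor(im,cv2.COLOR_BGR2HSV); 
print(im[140,55],im[60,110])
m=cv2.inRange(im,(20,60,130),(110,160,235)); m[:,110:]=0; m[:70]=0
n,l,s,ce=cv2.connectedComponentsWithStats(m); 
for i in range(1,n):
    if s[i,4]>150:
        xy=np.argwhere(l==i)[:,::-1]; P=ray("wrist",xy,.023,K)[:,:2]; mu=P.mean(0); v=np.linalg.svd(P-mu,full_matrices=False)[2][0]; v*=np.sign(v[0])
        t=(P-mu)@v; print(s[i].tolist(),mu.round(4),np.arctan2(v[1],v[0]).round(4),t.min().round(4),t.max().round(4),(mu+v*(t.min()+t.max())/2).round(4))
print(ray("wrist",[[99,193]],.014,K))
```

```text
[(-98, 83), (-94, 252), (-90, 28), (94, 282), (98, 212)]
[(-198, 26), (-70, 300), (-66, 267), (-62, 73), (62, 225), (66, 229)]
[[-0.0931, 0.0608], [-0.0902, -0.0696], [0.0961, -0.0673], [-0.1552, 0.1092], [-0.1514, -0.1481]]
[ 47  73 107] [ 54  80 121]
[10, 97, 82, 93, 954] [0.53   0.2695] 0.6265 -0.1055 0.1019 [0.5286 0.2684]
[0, 141, 39, 54, 442] [0.4804 0.3474] 0.5222 -0.0543 0.0602 [0.4829 0.3488]
[[0.43093666 0.19339708 0.014     ]]
```

Run:
```python
from h import *
segs([([0.56,0.294,0.20],down(0.63))])
```

```text
20 x [0.326, -0.774, 0.502] [0.0, 0.0, -0.261]
   end [0.5603 0.294  0.1999] err [ 0.0003  0.     -0.0001]
```

>>> {"name": "step_arm", "arguments": {"series": [[[0.33,-0.77,0.5],[0,0,-0.26],-1],[[0.33,-0.77,0.5],[0,0,-0.26],-1],[[0.33,-0.77,0.5],[0,0,-0.26],-1],[[0.33,-0.77,0.5],[0,0,-0.26],-1],[[0.33,-0.77,0.5],[0,0,-0.26],-1],[[0.33,-0.77,0.5],[0,0,-0.26],-1],[[0.33,-0.77,0.5],[0,0,-0.26],-1],[[0.33,-0.77,0.5],[0,0,-0.26],-1],[[0.33,-0.77,0.5],[0,0,-0.26],-1],[[0.33,-0.77,0.5],[0,0,-0.26],-1]]}}

```text
time_s: 5.8
eef_pos: [0.574, 0.0851, 0.3254]
tcp_rot: [0.988, 0.157, 0.0, 0.0]
force: [-0.2, -0.4, -0.6]
opening: 1.001
grasp_force: 0.0
```

>>> {"name": "step_arm", "arguments": {"series": [[[0.33,-0.77,0.5],[0,0,-0.26],0],[[0.33,-0.77,0.5],[0,0,-0.26],0],[[0.33,-0.77,0.5],[0,0,-0.26],0],[[0.33,-0.77,0.5],[0,0,-0.26],0],[[0.33,-0.77,0.5],[0,0,-0.26],0.1],[[0.33,-0.77,0.5],[0,0,-0.26],0.1],[[0.33,-0.77,0.5],[0,0,-0.26],0.1],[[0.33,-0.77,0.5],[0,0,-0.26],0.1],[[0.33,-0.77,0.5],[0,0,-0.26],0.1],[[0.33,-0.77,0.5],[0,0,-0.26],0.1],[[0,0,0],[0,0,0],0.1],[[0,0,0],[0,0,0],0.1]]}}

```text
time_s: 7.0
eef_pos: [0.5633, 0.2929, 0.2007]
tcp_rot: [0.951, 0.308, -0.0, 0.0]
force: [0.4, -0.5, 0.8]
opening: 0.452
grasp_force: 0.0
```

```bash
cat > look.py <<'E'
from h import *
import sys
p,r=cur(); print(p.round(4),r.as_euler('zyx').round(3),sensors.observe()["opening"])
K=optics.get_calibration("wrist"); im,d=optics.grab_frame("wrist"); cv2.imwrite(f"pics/{sys.argv[1]}.png",im)
for q in ["perch_bolt","perch_tail","perch"]:
    print(q,[(np.round(x["centre"],4).tolist(),round(x["score"],2)) for x in models.pinpoint(q,"wrist")[:2]])
m=((im[...,2].astype(int)-im[...,0]>45)&(im[...,2]>90)).astype(np.uint8)
n,l,s,ce=cv2.connectedComponentsWithStats(m)
for i in range(1,n):
    if s[i,4]>400:
        xy=np.argwhere(l==i)[:,::-1]; P=ray("wrist",xy,.023,K)[:,:2]; mu=P.mean(0); v=np.linalg.svd(P-mu,full_matrices=False)[2][0]; v*=np.sign(v[0])
        t=(P-mu)@v; u=(P-mu)@[-v[1],v[0]];print(s[i].tolist(),mu.round(4),np.arctan2(v[1],v[0]).round(4),t.min().round(4),t.max().round(4),np.percentile(u,[2,98]).round(4),(mu+v*(t.min()+t.max())/2).round(4))
E
python3 look.py w2
```

```text
[0.5633 0.2929 0.2007] [-6.270e-01 -1.000e-03  3.141e+00] 0.45234665409720687
perch_bolt [([0.4258, 0.197, 0.0154], 0.56), ([0.6138, 0.3335, 0.016], 0.4)]
perch_tail [([0.6099, 0.3325, 0.0148], 0.69)]
perch [([0.5281, 0.2754, 0.0039], 0.89)]
[0, 0, 512, 371, 85215] [0.6011 0.3148] -0.8061 -0.4018 0.2697 [-0.1869  0.1407] [0.5553 0.3625]
[88, 85, 26, 25, 508] [0.5411 0.4652] -0.969 -0.013 0.0126 [-0.0102  0.0106] [0.5409 0.4654]
[89, 117, 28, 26, 560] [0.5141 0.4487] -0.8137 -0.0144 0.0141 [-0.0114  0.0113] [0.514  0.4488]
[244, 116, 17, 183, 2941] [0.5359 0.2785] 0.6288 -0.1131 0.0945 [-0.0081  0.0082] [0.5284 0.2731]
[159, 138, 20, 117, 2196] [0.4936 0.3582] 0.537 -0.0686 0.0616 [-0.0098  0.0097] [0.4906 0.3565]
[277, 265, 31, 76, 1108] [0.4516 0.1587] 0.6684 -0.036 0.0695 [-0.0167  0.0155] [0.4647 0.169 ]
[121, 343, 39, 41, 716] [0.272  0.2637] -0.0182 -0.0455 0.0457 [-0.0136  0.0104] [0.2721 0.2637]
[355, 342, 39, 42, 726] [0.4452 0.0247] 1.2652 -0.0458 0.0483 [-0.0106  0.0136] [0.4455 0.0258]
```

View pics/w2.png

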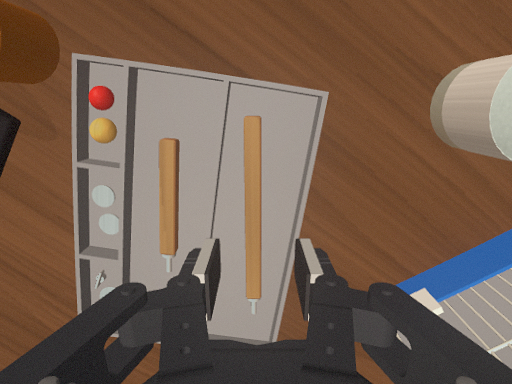

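The wrist view shows the long perch running from (252,116) down to its bolt at (253,312), with the divider about 25 mm to its left. Its centre is (0.528,0.2735) and its yaw 0.629. I will grasp 35 mm tailward of the middle with the jaws partly closed.

Run:
```python
from h import *
s=segs([([0.5567,0.2941,0.06],down(0.6288)),([0.5567,0.2941,0.022],down(0.6288),4)])
```

```text
6 x [-0.033, -0.037, 0.943] [0.0, -0.001, -0.004]
   end [0.5566 0.2941 0.06  ] err [-0.0001 -0.     -0.    ]
4 x [0.001, 0.0, 0.38] [0.001, -0.0, -0.0]
   end [0.5567 0.2941 0.022 ] err [ 0.  0. -0.]
```

>>> {"name": "step_arm", "arguments": {"series": [[[-0.03,-0.04,0.94],[0,0,0],0.34],[[-0.03,-0.04,0.94],[0,0,0],0.34],[[-0.03,-0.04,0.94],[0,0,0],0.34],[[-0.03,-0.04,0.94],[0,0,0],0.34],[[-0.03,-0.04,0.94],[0,0,0],0.34],[[-0.03,-0.04,0.94],[0,0,0],0.34],[[0,0,0],[0,0,0],0.34],[[0,0,0],[0,0,0],0.34]]}}

```text
time_s: 8.0
eef_pos: [0.5564, 0.2952, 0.0603]
tcp_rot: [0.951, 0.308, -0.0, 0.0]
force: [0.1, -0.9, 0.7]
opening: 0.326
grasp_force: 0.0
```

```bash
python3 look.py w3 | head -4; python3 -c "
from h import *
segs([([0.5567,0.2941,0.022],down(0.6288),4)])"
```

```text
[0.5564 0.2952 0.0603] [-0.627 -0.     3.142] 0.326136883335042
perch_bolt []
perch_tail []
perch [([0.5285, 0.2768, 0.0046], 0.69)]
4 x [-0.013, 0.011, 0.392] [0.001, -0.004, -0.004]
   end [0.5567 0.2941 0.022 ] err [-0.  0.  0.]
```

View pics/w3.png

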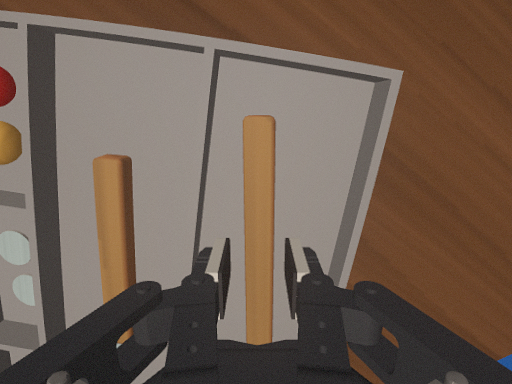

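The bar (x≈259) is centred between the pads (227 and 289), and the left finger's back is just right of the divider (about 205).

>>> {"name": "step_arm", "arguments": {"series": [[[0,0,0.39],[0,0,0],0.34],[[0,0,0.39],[0,0,0],0.34],[[0,0,0.39],[0,0,0],0.34],[[0,0,0.35],[0,0,0],0.34],[[0,0,0],[0,0,0],0.34]]}}

```text
time_s: 8.7
eef_pos: [0.5551, 0.295, 0.02]
tcp_rot: [0.951, 0.309, -0.001, 0.0]
force: [-1.1, -0.7, 0.1]
opening: 0.328
grasp_force: 0.0
```

>>> {"name": "step_arm", "arguments": {"series": [[[0,0,0],[0,0,0],0.6],[[0,0,0],[0,0,0],1],[[0,0,0],[0,0,0],1],[[0,0,0],[0,0,0],1],[[0,0,0],[0,0,0],1]], "newtons": 60}}

```text
time_s: 9.2
eef_pos: [0.5562, 0.2956, 0.0221]
tcp_rot: [0.951, 0.308, 0.0, -0.0]
force: [0.5, -0.4, -1.0]
opening: 0.196
grasp_force: 59.9
```

>>> {"name": "step_arm", "arguments": {"series": [[[0,0,-0.3],[0,0,0],1],[[0,0,-0.6],[0,0,0],1],[[0,0,-0.9],[0,0,0],1],[[0,0,-0.9],[0,0,0],1],[[0,0,-0.9],[0,0,0],1],[[0,0,-0.9],[0,0,0],1],[[0,0,-0.9],[0,0,0],1],[[0,0,-0.9],[0,0,0],1],[[0,0,-0.9],[0,0,0],1],[[0,0,-0.9],[0,0,0],1],[[0,0,0],[0,0,0],1]]}}

```text
time_s: 10.3
eef_pos: [0.5575, 0.2962, 0.2289]
tcp_rot: [0.951, 0.309, 0.003, -0.0]
force: [-0.5, 0.9, -0.8]
opening: 0.194
grasp_force: 59.9
```

```bash
cat > plan.py <<'E'
from h import *
import sys
H=np.array([.597,-.088,.21]); YAW=-.445
Rc=R.from_euler('z',YAW)
BT=np.array([-.165,0,.008])  # bolt tip in tool frame
def wp(bx,bz,th,by=0.,n=1,dyaw=0.):
    Q=down(YAW+dyaw,np.radians(th)); b=H+Rc.apply([bx,by,bz]); return (b-Q.apply(BT),Q,n)
def report():
    p,r=cur(); b=Rc.inv().apply(p+r.apply(BT)-H); t=Rc.inv().apply(p+r.apply(BT+[.235,0,0])-H)
    print("bolt",b.round(4),"tail",t.round(4),"tcp",p.round(4))
E
python3 - <<'E'
from plan import *
p,r=cur(); s=sensors.observe(); print(p.round(4),s["opening"],s["grasp_force"])
for c in ("scene","top","wrist"):
    im,d=optics.grab_frame(c)
    for q in ["perch_bolt","perch_tail"]:
        print(c,q,[(r.inv().apply(np.array(x["centre"])-p).round(4).tolist(),round(x["score"],2)) for x in models.pinpoint(q,c)[:2]])
    cv2.imwrite(f"pics/{c}4.png",im)
e=segs([wp(.053,.07,35)])
e=segs([wp(.053,.04,35),wp(-.122,-.092,35)],e)
E
```

```text
[0.5575 0.2962 0.2289] 0.19393128238180432 59.94957625865936
scene perch_bolt [([-0.1713, -0.001, 0.0059], 0.58)]
scene perch_tail [([0.0677, -0.001, 0.0066], 0.7)]
top perch_bolt [([-0.1673, -0.0018, 0.0119], 0.49)]
top perch_tail []
wrist perch_bolt []
wrist perch_tail [([0.0654, 0.0009, 0.0128], 0.69), ([0.0021, -0.3176, 0.2278], 0.42)]
22 x [0.35, 0.951, -0.143] [-0.124, 0.209, 0.393]
   end [ 0.7626 -0.1668  0.3812] err [-0.      0.0002  0.    ]
2 x [-0.342, 0.004, 0.494] [0.002, -0.002, 0.0]
   end [ 0.7627 -0.167   0.3512] err [ 0. -0. -0.]
9 x [-0.974, -0.0, 0.034] [-0.0, 0.0, 0.0]
   end [ 0.6046 -0.0917  0.2192] err [-0.0001  0.      0.    ]
```

View pics/scene4.png

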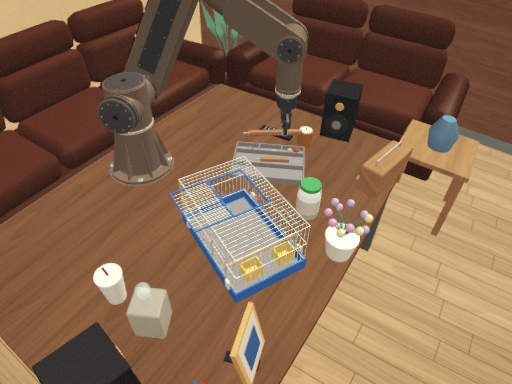

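The scene view shows the perch held level above the tray at (270,133), with the short perch still lying in place at (273,161). The hand-to-perch offset is −0.167 / +0.068.

```bash
sed -i 's/-.165,0,.008/-.167,0,.008/' plan.py
python3 - <<'E'
from plan import *
e=segs([wp(.053,.07,35,n=24)])
E
```

```text
24 x [0.326, 0.873, -0.131] [-0.113, 0.192, 0.36]
   end [ 0.7646 -0.1676  0.3818] err [ 0.0005  0.0001 -0.0005]
```

>>> {"name": "step_arm", "arguments": {"series": [[[0.33,0.87,-0.13],[-0.11,0.19,0.36],1],[[0.33,0.87,-0.13],[-0.11,0.19,0.36],1],[[0.33,0.87,-0.13],[-0.11,0.19,0.36],1],[[0.33,0.87,-0.13],[-0.11,0.19,0.36],1],[[0.33,0.87,-0.13],[-0.11,0.19,0.36],1],[[0.33,0.87,-0.13],[-0.11,0.19,0.36],1],[[0.33,0.87,-0.13],[-0.11,0.19,0.36],1],[[0.33,0.87,-0.13],[-0.11,0.19,0.36],1],[[0.33,0.87,-0.13],[-0.11,0.19,0.36],1],[[0.33,0.87,-0.13],[-0.11,0.19,0.36],1],[[0.33,0.87,-0.13],[-0.11,0.19,0.36],1],[[0.33,0.87,-0.13],[-0.11,0.19,0.36],1]]}}

```text
time_s: 11.95
eef_pos: [0.7372, 0.0927, 0.2897]
tcp_rot: [0.986, 0.05, 0.153, 0.033]
force: [-0.5, -1.2, -1.1]
opening: 0.196
grasp_force: 60.0
```

>>> {"name": "step_arm", "arguments": {"series": [[[0.33,0.87,-0.13],[-0.11,0.19,0.36],1],[[0.33,0.87,-0.13],[-0.11,0.19,0.36],1],[[0.33,0.87,-0.13],[-0.11,0.19,0.36],1],[[0.33,0.87,-0.13],[-0.11,0.19,0.36],1],[[0.33,0.87,-0.13],[-0.11,0.19,0.36],1],[[0.33,0.87,-0.13],[-0.11,0.19,0.36],1],[[0.33,0.87,-0.13],[-0.11,0.19,0.36],1],[[0.33,0.87,-0.13],[-0.11,0.19,0.36],1],[[0.33,0.87,-0.13],[-0.11,0.19,0.36],1],[[0.33,0.87,-0.13],[-0.11,0.19,0.36],1],[[0.33,0.87,-0.13],[-0.11,0.19,0.36],1],[[0.33,0.87,-0.13],[-0.11,0.19,0.36],1]]}}

```text
time_s: 13.15
eef_pos: [0.7675, -0.1679, 0.3811]
tcp_rot: [0.931, -0.212, 0.291, 0.062]
force: [-0.1, -0.5, -1.5]
opening: 0.191
grasp_force: 60.0
```

>>> {"name": "step_arm", "arguments": {"series": [[[0,0,0],[0,0,0],1],[[0,0,0],[0,0,0],1]]}}

```text
time_s: 13.35
eef_pos: [0.7675, -0.1669, 0.3808]
tcp_rot: [0.931, -0.211, 0.291, 0.062]
force: [0.1, 0.5, -1.6]
opening: 0.192
grasp_force: 60.0
```

```bash
cat > see.py <<'E'
from plan import *
report(); p,r=cur()
print(sensors.observe()["qpos"], (down(YAW).inv()*r).as_euler('yxz',degrees=True).round(2))
for c in ("scene","top"):
    im,d=optics.grab_frame(c); cv2.imwrite(f"pics/{c}{sys.argv[1]}.png",im)
    for q in ["perch_bolt","perch_tail","cage_hatch"]:
        print(c,q,[(Rc.inv().apply(np.array(x["centre"])-H).round(4).tolist(),round(x["score"],2)) for x in models.pinpoint(q,c)[:2]])
E
python3 see.py 5
python3 - <<'E'
from plan import *
e=segs([wp(.053,.05,35,n=2),wp(-.03,-.016,35,n=6),wp(-.122,-.092,35,n=8)])
E
```

```text
bolt [0.0549 0.0025 0.0694] tail [0.2484 0.0021 0.2028] tcp [ 0.7675 -0.1669  0.3808]
[-0.19035076  0.3292949   1.65150898 -0.25027184  0.58559071  1.99350862] [34.58  0.36 -0.12]
scene perch_bolt [([0.0544, -0.0007, 0.0704], 0.51)]
scene perch_tail [([0.2461, 0.0026, 0.2044], 0.7)]
scene cage_hatch [([0.0023, -0.0019, -0.0013], 0.72)]
top perch_bolt []
top perch_tail [([0.2509, 0.0021, 0.202], 0.5)]
top cage_hatch [([-0.0, 0.0031, -0.0012], 0.88)]
2 x [-0.245, 0.073, 0.266] [-0.03, 0.033, -0.001]
   end [ 0.7642 -0.1677  0.3623] err [-0. -0. -0.]
6 x [-0.706, -0.0, 0.043] [0.0, 0.0, 0.0]
   end [ 0.6892 -0.132   0.2963] err [-0.0001 -0.     -0.    ]
8 x [-0.594, -0.0, 0.047] [0.0, 0.0, 0.0]
   end [ 0.6062 -0.0924  0.2205] err [-0.     -0.      0.0001]
```

Excellent agreement between the networks and the arm's own pose. Inserting.

>>> {"name": "step_arm", "arguments": {"series": [[[-0.25,0.07,0.27],[-0.03,0.03,0],1],[[-0.25,0.07,0.27],[-0.03,0.03,0],1],[[-0.7,0,0.04],[0,0,0],1],[[-0.7,0,0.04],[0,0,0],1],[[-0.7,0,0.04],[0,0,0],1],[[-0.7,0,0.04],[0,0,0],1],[[-0.7,0,0.04],[0,0,0],1],[[-0.7,0,0.04],[0,0,0],1],[[0,0,0],[0,0,0],1]]}}

```text
time_s: 14.65
eef_pos: [0.6869, -0.1316, 0.2943]
tcp_rot: [0.931, -0.211, 0.291, 0.066]
force: [-1.0, -0.7, -0.4]
opening: 0.189
grasp_force: 60.0
```

```bash
python3 see.py 6
python3 - <<'E'
from plan import *
e=segs([wp(-.122,-.092,35,n=8)])
E
```

```text
bolt [-0.0327 -0.0007 -0.0174] tail [ 0.1604 -0.0006  0.1165] tcp [ 0.6869 -0.1316  0.2943]
[-0.14627061  0.29622031  1.93997068 -0.4980436   0.36120124  2.28882156] [ 3.474e+01 -7.000e-02  2.000e-02]
scene perch_bolt [([-0.0323, -0.0041, -0.0131], 0.63)]
scene perch_tail [([0.1597, -0.0012, 0.1181], 0.49)]
scene cage_hatch [([0.0017, -0.0014, -0.0019], 0.65)]
top perch_bolt [([0.0843, 0.0032, 0.0548], 0.69)]
top perch_tail [([0.0422, -0.4689, -0.2105], 0.54), ([0.1682, -0.0021, 0.1205], 0.48)]
top cage_hatch []
8 x [-0.602, -0.001, 0.05] [0.0, -0.0, -0.001]
   end [ 0.6062 -0.0924  0.2202] err [-0.     -0.     -0.0001]
```

View pics/scene6.png

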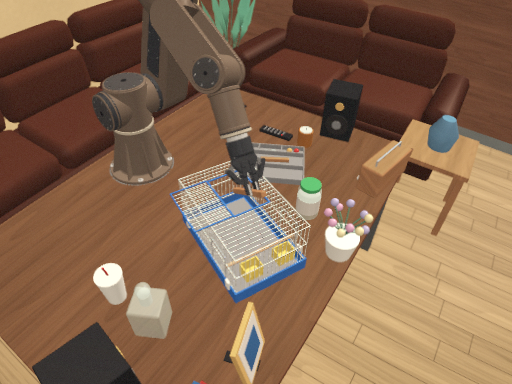

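The perch is entering the hatch cleanly: bolt at about (232,187), inside the opening. Joint 5 is falling towards its limit, so I will check the wrist kinematics and use a shallower tilt on the way down.

```bash
cat > kin.py <<'E'
from plan import *
from scipy.optimize import brentq, fsolve
D=[([-1.377,.481,1.597],[.155,-.631,.245],down(.241)),
 ([-.19035,.32929,1.65151],[.7675,-.1669,.3808],R.from_quat([.931,-.211,.291,.062])),
 ([-.14627,.29622,1.93997],[.6869,-.1316,.2943],R.from_quat([.931,-.211,.291,.066]))]
s=sensors.observe(); D.append((s["qpos"][:3],s["eef_pos"],R.from_quat(s["tcp_rot"])))
A=[];b=[]
for q,p,r in D:
    tz=r.apply([0,0,1]); u=[np.cos(q[0]),np.sin(q[0]),0]
    A+= [[1,0,np.sin(q[1]),np.sin(q[1]+q[2]),np.dot(tz,u)],[0,1,np.cos(q[1]),np.cos(q[1]+q[2]),tz[2]]]; b+=[np.dot(p,u),p[2]]
k,res,rk,sv=np.linalg.lstsq(np.array(A),np.array(b),rcond=None); 
print("a,h,L1,L2,L3",k.round(3),"resid",(np.array(A)@k-b).round(4),sv.round(3))
a,h,L1,L2,L3=k
def chk(w):
    p,Q=w[:2]; tz=Q.apply([0,0,1]); W=p-L3*tz; j1=np.arctan2(W[1],W[0]); u=np.array([np.cos(j1),np.sin(j1),0])
    f=lambda x:[a+L1*np.sin(x[0])+L2*np.sin(x[0]+x[1])-W@u,h+L1*np.cos(x[0])+L2*np.cos(x[0]+x[1])-W[2]]
    x=fsolve(f,[.3,1.9]); ph=x.sum(); fd=u*np.sin(ph)+np.array([0,0,np.cos(ph)])
    n=np.cross([0,0,1],u); up=-u*np.cos(ph)+np.array([0,0,np.sin(ph)])
    return [round(float(v),3) for v in (j1,x[0],x[1],np.arctan2(tz@n,-(tz@up)),np.arccos(tz@fd))]
E
python3 - <<'E'
from kin import *
print("now",chk((*cur(),0)))
W=[(-.10,-.065,31),(-.136,-.103,26),(-.136,-.108,22),(-.134,-.068,8),(-.133,-.045,0)]
for w in [(-.122,-.092,35)]+W: print(w,chk(wp(*w)))
segs([wp(*w,n=8) for w in W])
E
```

```text
a,h,L1,L2,L3 [-0.029  0.267  0.626  0.445  0.362] resid [ 0.0004 -0.0014 -0.0041  0.0031  0.002  -0.001   0.0018 -0.0008] [3.543 2.678 0.424 0.139 0.076]
now [-0.086, 0.294, 1.935, -0.563, 0.388]
(-0.122, -0.092, 35) [-0.007, 0.283, 2.198, -1.205, 0.263]
(-0.1, -0.065, 31) [-0.053, 0.295, 2.071, -0.647, 0.333]
(-0.136, -0.103, 26) [-0.052, 0.343, 2.111, -0.577, 0.313]
(-0.136, -0.108, 22) [-0.074, 0.381, 2.061, -0.39, 0.365]
(-0.134, -0.068, 8) [-0.136, 0.464, 1.831, -0.065, 0.714]
(-0.133, -0.045, 0) [-0.162, 0.526, 1.707, -0.0, 0.909]
8 x [-0.431, -0.001, 0.074] [0.0, -0.073, -0.001]
   end [ 0.6323 -0.1049  0.2379] err [ 0.0001 -0.0001 -0.    ]
8 x [-0.247, -0.0, 0.152] [0.0, -0.091, -0.0]
   end [ 0.6065 -0.0925  0.1874] err [-0.0001  0.      0.    ]
8 x [-0.007, -0.0, 0.081] [0.0, -0.072, -0.0]
   end [ 0.6113 -0.0949  0.1721] err [ 0.     -0.      0.0001]
8 x [0.071, -0.0, 0.015] [0.0, -0.255, -0.0]
   end [ 0.6243 -0.1011  0.1731] err [ 0.     -0.0001 -0.0001]
8 x [0.018, -0.0, 0.002] [0.0, -0.145, -0.0]
   end [ 0.6276 -0.1026  0.173 ] err [-0.0001 -0.     -0.    ]
```

>>> {"name": "step_arm", "arguments": {"series": [[[-0.43,0,0.07],[0,-0.07,0],1],[[-0.43,0,0.07],[0,-0.07,0],1],[[-0.43,0,0.07],[0,-0.07,0],1],[[-0.43,0,0.08],[0,-0.07,0],1],[[-0.43,0,0.08],[0,-0.07,0],1],[[-0.43,0,0.08],[0,-0.07,0],1],[[-0.43,0,0.07],[0,-0.08,0],1],[[-0.43,0,0.07],[0,-0.08,0],1],[[0,0,0],[0,0,0],1]]}}

```text
time_s: 15.95
eef_pos: [0.6306, -0.1045, 0.2365]
tcp_rot: [0.94, -0.213, 0.259, 0.059]
force: [-0.7, -0.2, -0.6]
opening: 0.194
grasp_force: 60.0
```

```bash
python3 see.py 7
python3 - <<'E'
from plan import *
segs([wp(-.136,-.103,26,n=8),wp(-.136,-.108,22,n=5)])
E
```

```text
bolt [-0.1018 -0.0004 -0.0661] tail [ 0.0999 -0.0004  0.0545] tcp [ 0.6306 -0.1045  0.2365]
[-0.11931297  0.30635622  2.06942266 -0.59267699  0.29971631  2.4250317 ] [ 3.086e+01 -3.000e-02  4.000e-02]
scene perch_bolt [([-0.1028, -0.0054, -0.0628], 0.73)]
scene perch_tail [([0.0982, 0.0016, 0.055], 0.65)]
scene cage_hatch [([0.0024, -0.0003, -0.001], 0.56), ([-0.3367, 0.5612, -0.2105], 0.17)]
top perch_bolt []
top perch_tail [([0.1041, -0.0014, 0.058], 0.55)]
top cage_hatch [([0.0, 0.0007, -0.0022], 0.79)]
8 x [-0.247, -0.001, 0.153] [0.0, -0.091, -0.001]
   end [ 0.6066 -0.0925  0.1873] err [ 0.      0.     -0.0001]
5 x [-0.012, 0.0, 0.129] [0.0, -0.117, 0.0]
   end [ 0.6113 -0.0948  0.172 ] err [0. 0. 0.]
```

>>> {"name": "step_arm", "arguments": {"series": [[[-0.25,0,0.15],[0,-0.09,0],1],[[-0.25,0,0.15],[0,-0.09,0],1],[[-0.25,0,0.15],[0,-0.09,0],1],[[-0.25,0,0.15],[0,-0.09,0],1],[[-0.25,0,0.15],[0,-0.09,0],1],[[-0.24,0,0.16],[0,-0.09,0],1],[[-0.24,0,0.16],[0,-0.09,0],1],[[-0.24,0,0.16],[0,-0.09,0],1],[[0,0,0],[0,0,0],1]]}}

```text
time_s: 17.25
eef_pos: [0.6058, -0.0925, 0.186]
tcp_rot: [0.95, -0.215, 0.219, 0.05]
force: [-0.3, -0.1, -0.8]
opening: 0.195
grasp_force: 60.0
```

```bash
python3 see.py 8
python3 - <<'E'
from plan import *
segs([wp(-.136,-.108,22,n=5),wp(-.134,-.068,8,n=8)])
im=cv2.imread("pics/scene8.png")[140:260,150:330]; cv2.imwrite("pics/c8.png",cv2.resize(im,None,fx=4,fy=4,interpolation=cv2.INTER_CUBIC))
E
```

```text
bolt [-0.1368 -0.0002 -0.1042] tail [ 0.0745 -0.0004 -0.0014] tcp [ 0.6058 -0.0925  0.186 ]
[-0.1188923   0.36333582  2.10417727 -0.53445331  0.27990855  2.38389764] [ 2.594e+01 -2.000e-02  5.000e-02]
scene perch_bolt [([-0.1366, -0.0055, -0.0994], 0.42)]
scene perch_tail [([0.0739, 0.0029, -0.0016], 0.6)]
scene cage_hatch [([0.0004, 0.0008, 0.0002], 0.6), ([-0.2875, 0.3228, -0.2073], 0.59)]
top perch_bolt []
top perch_tail [([0.0789, -0.0004, -0.0014], 0.57)]
top cage_hatch [([0.0008, 0.0025, -0.0008], 0.59)]
5 x [-0.012, -0.001, 0.128] [0.0, -0.118, -0.001]
   end [ 0.6113 -0.0949  0.172 ] err [-0.     -0.0001  0.    ]
8 x [0.071, -0.0, 0.014] [0.0, -0.255, -0.0]
   end [ 0.6243 -0.1011  0.1732] err [-0. -0.  0.]
```

View pics/c8.png

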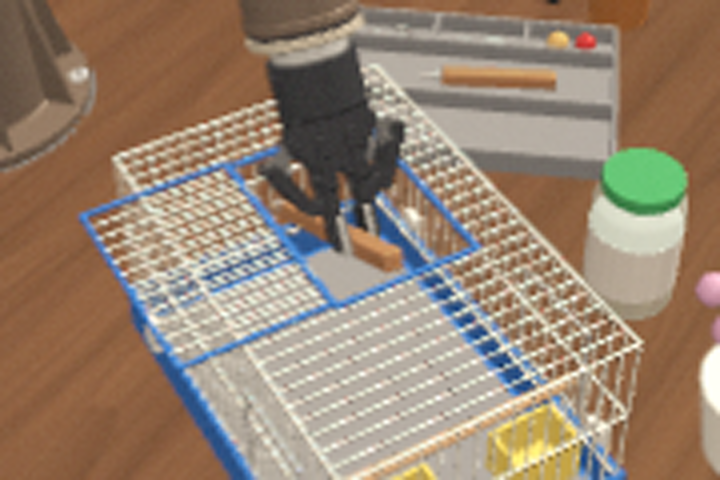

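The crop shows the tail (390,255) at roof level inside the hatch, clear of its far edge (about 470,245), with the gripper within the opening. Levelling now.

>>> {"name": "step_arm", "arguments": {"series": [[[-0.01,0,0.13],[0,-0.12,0],1],[[-0.01,0,0.13],[0,-0.12,0],1],[[-0.01,0,0.13],[0,-0.12,0],1],[[-0.01,0,0.13],[0,-0.12,0],1],[[-0.01,0,0.13],[0,-0.11,0],1],[[0,0,0],[0,0,0],1]]}}

```text
time_s: 18.25
eef_pos: [0.6117, -0.0952, 0.1716]
tcp_rot: [0.957, -0.217, 0.186, 0.042]
force: [0.1, 0.2, 0.6]
opening: 0.196
grasp_force: 60.0
```

```bash
python3 see.py 9
python3 - <<'E'
from plan import *
segs([wp(-.134,-.068,8,n=10),wp(-.133,-.045,0,n=6)])
E
```

```text
bolt [-0.1354 -0.     -0.1083] tail [ 0.0825 -0.0003 -0.0204] tcp [ 0.6117 -0.0952  0.1716]
[-0.13793407  0.40158991  2.04975004 -0.34481993  0.3417879   2.18411487] [2.198e+01 1.000e-02 6.000e-02]
scene perch_bolt [([-0.1339, -0.0077, -0.1062], 0.68)]
scene perch_tail [([0.0784, -0.0008, -0.0178], 0.48), ([0.0425, 0.2882, -0.2093], 0.33)]
scene cage_hatch [([-0.0014, -0.0007, 0.0001], 0.8)]
top perch_bolt []
top perch_tail [([0.0852, -0.0006, -0.0196], 0.56)]
top cage_hatch [([0.0013, 0.004, 0.0014], 0.58)]
10 x [0.057, -0.001, 0.01] [0.0, -0.203, -0.001]
   end [ 0.6244 -0.101   0.1732] err [0.0001 0.0001 0.    ]
6 x [0.024, 0.001, 0.003] [0.0, -0.195, 0.001]
   end [ 0.6276 -0.1027  0.173 ] err [-0.0001 -0.      0.    ]
```

>>> {"name": "step_arm", "arguments": {"series": [[[0.06,0,0.01],[0,-0.2,0],1],[[0.06,0,0.01],[0,-0.2,0],1],[[0.06,0,0.01],[0,-0.2,0],1],[[0.06,0,0.01],[0,-0.2,0],1],[[0.06,0,0.01],[0,-0.2,0],1],[[0.06,0,0.01],[0,-0.21,0],1],[[0.05,0,0.01],[0,-0.2,0],1],[[0.05,0,0.01],[0,-0.2,0],1],[[0.05,0,0.01],[0,-0.21,0],1],[[0.05,0,0.01],[0,-0.21,0],1],[[0,0,0],[0,0,0],1]]}}

```text
time_s: 19.75
eef_pos: [0.6248, -0.1015, 0.1732]
tcp_rot: [0.973, -0.221, 0.068, 0.015]
force: [-0.2, 1.0, -0.8]
opening: 0.194
grasp_force: 60.0
```

```bash
python3 see.py 10
python3 - <<'E'
from plan import *
segs([wp(-.133,-.045,0,n=6)])
E
```

```text
bolt [-0.1334 -0.     -0.0681] tail [ 0.0993 -0.0003 -0.0352] tcp [ 0.6248 -0.1015  0.1732]
[-0.18890152  0.47703863  1.82239899 -0.05447171  0.70714047  1.86697031] [8.04 0.01 0.06]
scene perch_bolt [([-0.1325, -0.0028, -0.0673], 0.64)]
scene perch_tail [([0.0977, 0.0006, -0.0354], 0.57)]
scene cage_hatch [([0.0007, 0.0002, -0.0009], 0.68), ([-0.2904, 0.3245, -0.2105], 0.64)]
top perch_bolt [([-0.479, 0.488, -0.2134], 0.67), ([-0.1326, -0.0007, -0.0678], 0.53)]
top perch_tail []
top cage_hatch [([-0.0019, 0.0022, -0.0001], 0.94), ([-0.2921, 0.3563, -0.2064], 0.75)]
6 x [0.027, -0.001, 0.003] [0.0, -0.195, -0.001]
   end [ 0.6277 -0.1026  0.173 ] err [ 0. -0.  0.]
```

>>> {"name": "step_arm", "arguments": {"series": [[[0.03,0,0],[0,-0.2,0],1],[[0.03,0,0],[0,-0.2,0],1],[[0.03,0,0],[0,-0.2,0],1],[[0.03,0,0],[0,-0.19,0],1],[[0.02,0,0],[0,-0.19,0],1],[[0.02,0,0.02],[0,-0.19,0],1],[[0,0,0],[0,0,0],1],[[0,0,0],[0,0,0],1],[[0,0,0],[0,0,0],1]]}}

```text
time_s: 21.05
eef_pos: [0.6275, -0.1028, 0.1729]
tcp_rot: [0.975, -0.221, -0.0, -0.0]
force: [0.2, -0.3, -0.5]
opening: 0.19
grasp_force: 60.0
```

```bash
python3 see.py 11
python3 - <<'E'
from plan import *
for c in ("scene","top","scene","top"):
    optics.grab_frame(c)
    for q in ("perch_bolt","perch_tail","cage_near_end","short_perch"): print(c,q,[(Rc.inv().apply(np.array(x["centre"])-H).round(4).tolist(),round(x["score"],2)) for x in models.pinpoint(q,c)[:2]])
im=cv2.imread("pics/scene11.png")[140:260,150:330]; a=cv2.resize(im,None,fx=4,fy=4,interpolation=cv2.INTER_CUBIC)
im=cv2.imread("pics/top11.png")[90:250,200:380]; cv2.imwrite("pics/c11.png",a); cv2.imwrite("pics/t11.png",cv2.resize(im,None,fx=3.6,fy=3.6,interpolation=cv2.INTER_CUBIC))
E
```

```text
bolt [-1.331e-01 -1.000e-04 -4.510e-02] tail [ 0.1019 -0.0002 -0.0451] tcp [ 0.6275 -0.1028  0.1729]
[-2.09993009e-01  5.36343225e-01  1.69923697e+00  1.75940179e-05
  9.06048392e-01  1.80645616e+00] [-0.    0.    0.04]
scene perch_bolt [([-0.132, -0.0078, -0.0446], 0.49)]
scene perch_tail [([0.1011, 0.0032, -0.0424], 0.45)]
scene cage_hatch [([0.0022, 0.0021, -0.0006], 0.72)]
top perch_bolt []
top perch_tail [([0.0433, -0.0165, -0.2126], 0.31)]
top cage_hatch [([0.0003, 0.0016, 0.0004], 0.76), ([-0.0028, 0.0005, -0.0505], 0.15)]
scene perch_bolt [([-0.1347, -0.004, -0.042], 0.56)]
scene perch_tail [([0.0994, 0.0005, -0.0436], 0.71)]
scene cage_near_end [([-0.153, 0.0006, -0.0456], 0.92), ([-0.1293, -0.0051, -0.0423], 0.22)]
scene short_perch [([-0.2882, 0.3556, -0.2032], 0.51)]
top perch_bolt [([0.0459, -0.016, -0.2099], 0.67)]
top perch_tail []
top cage_near_end [([-0.1544, -0.0001, -0.0498], 0.59)]
top short_perch [([-0.2881, 0.3573, -0.2061], 0.62)]
scene perch_bolt [([-0.2925, 0.3532, -0.2045], 0.68), ([-0.1308, -0.0039, -0.0421], 0.65)]
scene perch_tail [([0.1011, 0.0005, -0.0415], 0.43)]
scene cage_near_end [([-0.1504, 0.0046, -0.0445], 0.78)]
scene short_perch [([0.1896, -0.3993, -0.2104], 0.18)]
top perch_bolt []
top perch_tail [([-0.005, 0.001, -0.0515], 0.45)]
top cage_near_end [([-0.1531, 0.0022, -0.0493], 0.87)]
top short_perch [([-0.2888, 0.3574, -0.2079], 0.52)]
```

View pics/c11.png

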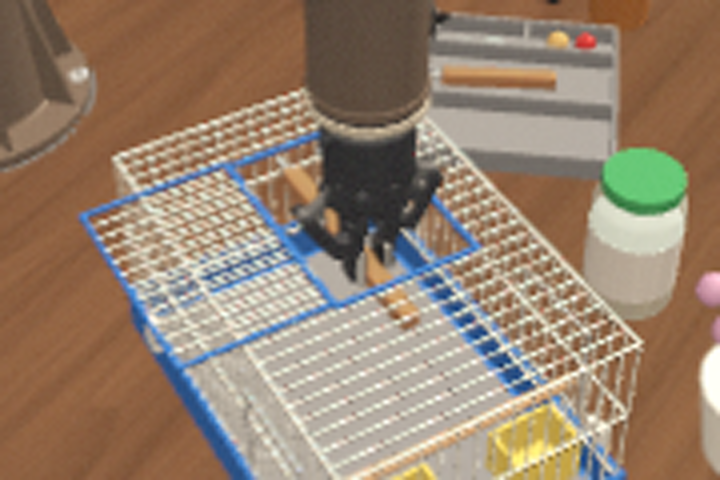

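View pics/t11.png

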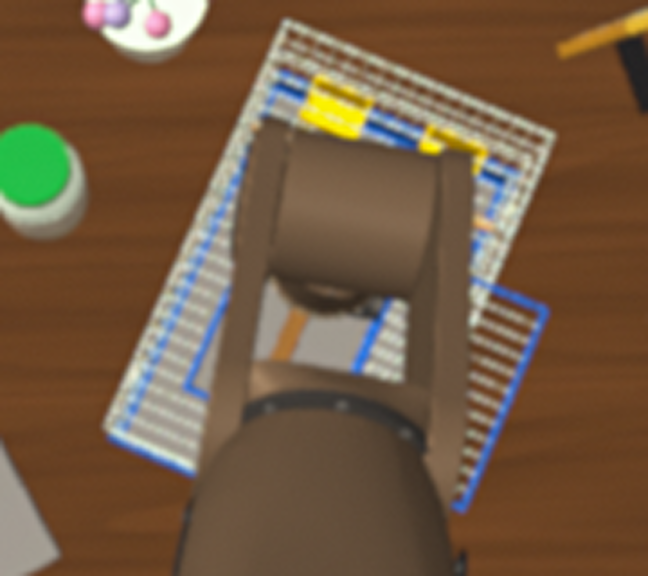

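Both views show the perch level and fully below the roof, along the cage. The bolt is about 20 mm short of the near wall, and wrist forces are near zero. Handing in.

```bash
python3 -c "
from plant import workorder,sensors
s=sensors.observe(); print(s['time_s'],s['force'],abs(s['qd']).max() if hasattr(s['qd'],'max') else s['qd'])
print(workorder.finish_job())"
```

```text
22.45 [ 0.39998278 -0.09160184 -1.10030995] 0.0016921607605351746
the job is handed in; nothing more can be done
None
```

I handed the job in at 22.45 s with the long perch held level and still, about 4.5 cm below the roof and along the cage. Its bolt tip is about 2 cm short of the near end wall, wrist force was about 1 N, and the short perch was still lying in the tray.

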